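Flip the carousel's status tag

TASK

The run on the round sample carousel is finished: with the fingertips, push the tag on the stand in front of the round carousel right over its hinge until it lies flat on the far side, its ringed face up. Only push: do not lift either stand or shove it from its place, and leave the vial rack's tag and the jar, bottle and vial alone.

Things in the scene. Friction and masses are not known exactly. Their poses are not given: they have to be found in the camera images.
- carousel_stand: Flip-tag stand in front (robot side) of the round sample carousel; loose, about 0.9 kg; grey steel base 150 (x) x 140 (y) x 6 mm. Origin: centre of the underside. Hinge shaft along its y, 68 mm above the bench, straight over the origin, in two uprights at y = +-37 mm (14 x 6 mm, tops 76 mm above the bench). Two identical stands.
- carousel_tag (a joint): Hinge of that stand's tag, rad. 0: level on the stand's -x side (towards the robot), plain face up; pi/2: upright; pi: gone over the top, level on the +x side, face with the dark 44 mm ring up. Stops at 0 and pi; starts in 0 to 0.25. Stiff hinge (0.035 N m): stays where left, 1 to 2 N turns it.
- carousel_tag_edge (a point): Middle of that tag's free edge, 80 mm from the shaft; moves with the tag. White plastic plate from shaft to edge, 60 mm wide along the shaft (stand y +-30 mm), 4 mm thick, centred on shaft height when level. Below it: the base plate and a thin rubber rest 60 mm from the shaft.
- carousel_lever_tip (a point): Tip of that tag's thumb lever: flat bar 55 mm long from the shaft, 16 mm wide (along the shaft), 6 mm thick, at stand y = +56 mm, outside the upright, fixed on the shaft square to the tag. Points up at joint 0, to the stand's +x at pi/2, down at pi. Pushing it towards +x raises the tag.
- rack_stand: Flip-tag stand in front (robot side) of the rectangular vial rack; loose, about 0.9 kg; grey steel base 150 (x) x 140 (y) x 6 mm. Origin: centre of the underside. Hinge shaft along its y, 68 mm above the bench, straight over the origin, in two uprights at y = +-37 mm (14 x 6 mm, tops 76 mm above the bench). Two identical stands.
- rack_tag (a joint): Hinge of that stand's tag, rad. 0: level on the stand's -x side (towards the robot), plain face up; pi/2: upright; pi: gone over the top, level on the +x side, face with the dark 44 mm ring up. Stops at 0 and pi; starts in 0 to 0.25. Stiff hinge (0.035 N m): stays where left, 1 to 2 N turns it.
- rack_tag_edge (a point): Middle of that tag's free edge, 80 mm from the shaft; moves with the tag. White plastic plate from shaft to edge, 60 mm wide along the shaft (stand y +-30 mm), 4 mm thick, centred on shaft height when level. Below it: the base plate and a thin rubber rest 60 mm from the shaft.
- rack_lever_tip (a point): Tip of that tag's thumb lever: flat bar 55 mm long from the shaft, 16 mm wide (along the shaft), 6 mm thick, at stand y = +56 mm, outside the upright, fixed on the shaft square to the tag. Points up at joint 0, to the stand's +x at pi/2, down at pi. Pushing it towards +x raises the tag.
- carousel: Round white sample carousel, fixed to the bench, 220 mm across, 74 mm high, with rings of vials in its dark top. Origin: centre of the underside.
- rack: Rectangular white vial rack, fixed to the bench, 140 (x) x 190 (y) mm, 67 mm high with its vials. Origin: centre of the underside.
- jar_mid (a point): Centre of a loose small amber jar, 38 mm across, 50 mm high, standing on the bench. Bystander.
- flask_mid (a point): Centre of a loose clear bottle, 52 mm across, 105 mm high, standing on the bench. Bystander.
- vial_mid (a point): Centre of a loose slim vial, 23 mm across, 65 mm high, standing on the bench. Bystander.
There are look-alikes about, which are no part of the job. What is shaped like the rack_stand but green or yellow is not meant. Several things look just like the part that bears jar_mid: the one meant starts nearest to the robot's base.

How it is judged:
By the outcome, as a careful person would: the job done as asked, in the order asked, and still so for the second after the job is handed in, with the robot touching nothing.
It also fails if it takes over 45 s, if anything falls off the work surface, if the arm or the gripper's body presses on something with over 40 N, if the wrist force passes 120 N, or if a joint passes its speed limit or range.

ROBOT

A 7-joint arm with a two-finger parallel gripper is mounted at the origin on the work surface. World frame = base frame: x ahead of the robot, y to its left, z up, the work surface at z = 0. Lengths are in m, angles in degrees, forces in N, time in s.
With the tool pointing down it reaches from about 0.4 to 0.875 m from the base axis. Payload 19.3 kg.
Tool frame: the origin (TCP) lies at the very end of the fingers, on their centre line; the grasp point (between the pads) lies 19 mm behind it; z points along the fingers, y is the line along which they close (so a half turn about z gives the same grasp; the last joint's range is limited). The gripper opens to 85 mm and grips with 20 to 120 N. Pads are 22 mm wide; open, the fingers measure 114 mm over their backs; the gripper's body (76 mm by 85 mm) begins 54 mm behind the grasp point. The pads swing forward as they close: fully open they stand 13 mm farther back than shut.
Start: joints at [68.228, 29.874, -2.08, 91.645, 1.215, 58.505, -6.463], TCP at [0.191, -0.595, 0.231] pointing down, gripper open.
Joint ranges: [-166.77, 166.77], [-17.47, 122.26], [-85.68, 81.53], [9.62, 139.38], [-72.42, 252.41], [9.2, 110.78], [-144.41, 144.41]. Speed limits (degrees/s): [108.29, 108.29, 136.94, 136.94, 172.46, 172.46, 172.46].

INTERFACE

Orientations are given as [roll, pitch, yaw] about the fixed x, y, z axes, in that order (R = Rz(yaw) Ry(pitch) Rx(roll)).
In Python, from station import get_obs, read_camera, camera_params, close_job, find_in, silhouettes gives the robot as it stands.
- The arm moves only by the shell command python3 -m crank 'ROWS'. ROWS is JSON, a list of rows, each a list of 5 numbers: the opening in per cent of the stroke, from 0 (shut) to 100 (fully open), then the shift along the tool's x, y, z in cm, then the turn about the tool's z in degrees. In form: [[jaw, tx, ty, tz, turn], ...]. A call has 1 to 5 rows; each row is the pose to reach, as a shift and turn from the pose commanded when the call began, along the tool's axes at that moment; what a row does not reach only later rows make up. A row lasts 1/12 s, in which the tool goes at most 41.7 mm and 7.16 degrees, less where a joint would pass 70% of its speed; a pose out of reach is approached as far as the arm can. A call with a gripper value outside its range is refused whole. The fingers move at their own pace and stop on an object; the grip force is fixed at half the most. Time passes only in rows, so rows that repeat a pose let the fingers close. It gives the time, the measured TCP pose, the force, the opening and the grip force at its end, in the units of the state.
- get_obs(): the state, without advancing time (a new reading comes with each control period).
- read_camera(name): name is "scene" or "top" or "wrist"; returns (picture, depth): 384x512x3 uint8, blue, green, red; 384x512 float32, m along the optical axis (not along the pixel's ray), 0 where there is no reading.
- camera_params(name): a dict with "intrinsics" (3x3 intrinsics, pixels), "k1" (the pictures are not rectified: a ray, as slopes to the right and down, at radius r is drawn at 1 + k1 r^2 times it, then the intrinsics apply), "T" (4x4, takes a point from camera to world coordinates). Camera axes: x right, y down, z forward; pixel columns grow to the right and rows downward; lengths in m; the calibration is good to about 2 mm. A picture is of the moment at which its call begins: read the wrist's pose just before it. camera_params takes no time and is no camera call; for the wrist camera it gives the pose at the moment of the call.
- close_job(): hands the job in; it is judged then, once.
Trained networks look in the newest picture that a camera, given by its name, has taken for a name from the list of things; names that differ only in an ending like _2 or _b are one class to them, and where a whole thing is asked for, a point or a joint stands for the part that bears it (a point fixed in the world has none). Each returns a list of dicts, best first, with "conf" (0 to 1); they miss things now and then, are a little off and sometimes report something else, mostly with a low value. They report only what shows in the picture. A call takes as long as a camera call. They do not tell look-alikes from the thing itself.
- find_in(thing, camera): "point" ([column, row] in pixels, amid what is visible of it).
- silhouettes(thing, camera): "pixels" (384x512 bool, what is visible of it) and "point" ([column, row] in pixels, amid what is visible of it).
The state is a dict: "t": time; "joint_pos": joint angles; "qvel": joint speeds; "effort": joint torques, N m; "eef_pos": TCP position; "eef_rot": TCP orientation; "ft_force": force on the tool from outside, world axes, zero at the start; "wrist_torque": the same for the moment, N m; "finger_gap": finger opening in m; "gripper_force": force on a finger pad.
Only numpy, scipy, OpenCV 4.12 (cv2) and the standard library are available. Lean on these libraries where they do the work, as an engineer would, in place of code of your own. Each camera call takes 0.05 s, during which the arm holds its last target. There are 200 camera calls.

## Working session

There is one attempt and no reset: what is moved stays moved. The work goes in short steps, Python scripts to look and compute and a shell command to move; the robot and the scene stay as the last step left them, time stands still between calls to the robot, and variables do not carry over. Pictures are saved under pics/ and viewed, at most 10 in all, crops included, and the job is handed in when it is done.

```bash
mkdir -p pics; cat > h.py <<'E'
import numpy as np, cv2
from station import *
def world(cam,px,d,p=None):
    p=p or camera_params(cam);K=np.array(p["intrinsics"],float);k=p["k1"]
    px=np.atleast_2d(np.array(px,float));
    s=cv2.undistortPoints(px.reshape(-1,1,2),K,np.array([k,0,0,0.])).reshape(-1,2)
    c=np.c_[s,np.ones(len(s))]*np.reshape(d,(-1,1));T=np.array(p["T"])
    return c@T[:3,:3].T+T[:3,3]
E
python3 - <<'E'
from h import *
np.set_printoptions(precision=4,suppress=True)
o=get_obs();print(o["t"],o["eef_pos"],o["eef_rot"],o["ft_force"])
for c in("scene","top"):
    im,d=read_camera(c);cv2.imwrite(f"pics/{c}0.png",im);np.save(f"{c}.npy",d)
    for n in("carousel_stand","carousel_tag","carousel","rack","jar_mid"):
        for r in silhouettes(n,c):
            m=r["pixels"]&(d>0); 
            if m.sum()<5: continue
            v,u=np.nonzero(m);w=world(c,np.c_[u,v],d[m])
            print(c,n,round(r["conf"],2),np.round(r["point"]),m.sum(),np.median(w,0),np.percentile(w,3,0),np.percentile(w,97,0))
E
```

```text
0.0 [ 0.1904 -0.5949  0.2307] [-179.9356    0.0048   17.7499] [-0.6642  0.1738  0.2652]
scene carousel_stand 0.58 [169. 180.] 1398 [ 0.5127 -0.2204  0.0071] [ 0.4457 -0.2905  0.0011] [ 0.5776 -0.1648  0.0902]
scene carousel_tag 0.77 [170. 161.] 341 [ 0.4904 -0.231   0.0785] [ 0.4417 -0.2629  0.0684] [ 0.5206 -0.1701  0.1159]
scene carousel 0.57 [124. 212.] 3449 [ 0.7464 -0.175   0.0625] [ 0.6397 -0.2846  0.0066] [ 0.8318 -0.091   0.0728]
scene rack 0.74 [253. 277.] 4234 [0.716  0.2706 0.0535] [0.6321 0.1731 0.0083] [0.7707 0.354  0.0666]
scene jar_mid 0.58 [226. 226.] 231 [0.595  0.0787 0.0366] [0.5417 0.0539 0.0001] [0.6057 0.0907 0.0512]
top carousel_stand 0.97 [365. 199.] 1980 [ 0.5093 -0.223   0.0068] [ 0.4416 -0.2977 -0.0013] [ 0.5838 -0.1667  0.0857]
top carousel_stand 0.57 [219. 222.] 591 [0.4346 0.2294 0.0722] [0.3921 0.1999 0.0645] [0.4717 0.2779 0.0849]
top carousel_tag 0.9 [374. 209.] 523 [ 0.4788 -0.2322  0.0777] [ 0.4388 -0.2629  0.0665] [ 0.5153 -0.1747  0.097 ]
top carousel 0.68 [359. 131.] 3789 [ 0.7232 -0.1935  0.0637] [ 0.6285 -0.2913  0.0521] [ 0.8203 -0.1006  0.0746]
top rack 0.82 [214. 140.] 2831 [0.6873 0.2556 0.0551] [0.6194 0.1672 0.0245] [0.7589 0.3451 0.0688]
top rack 0.18 [289. 204.] 103 [0.4935 0.0143 0.0485] [ 0.4794 -0.0014  0.0188] [0.5085 0.0294 0.0545]
top jar_mid 0.64 [274. 173.] 122 [0.5814 0.0745 0.0485] [0.568  0.0588 0.014 ] [0.5997 0.0898 0.0563]
```

```bash
python3 - <<'E'
import cv2
im=cv2.imread("pics/top0.png");cv2.imwrite("pics/top0c.png",cv2.resize(im[80:300,150:450],None,fx=2.6,fy=2.6,interpolation=cv2.INTER_CUBIC))
E
```

```text
(no output)
```

View pics/top0c.png

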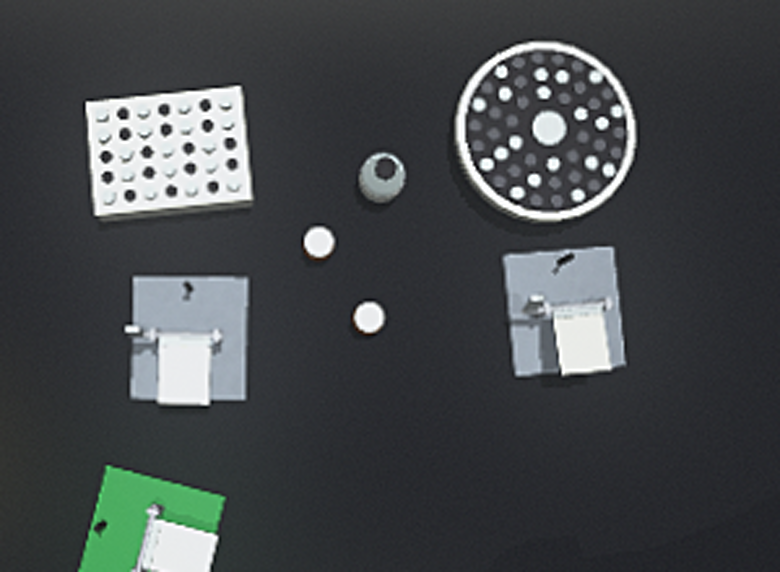

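View pics/scene0.png

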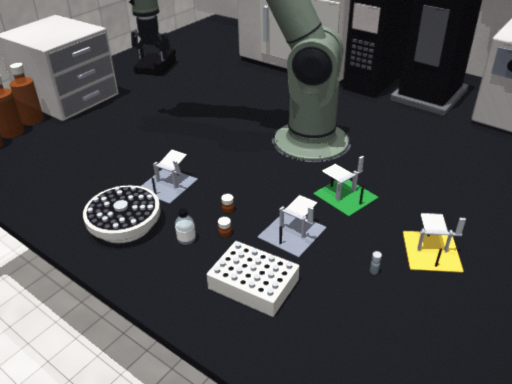

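The grey stand in front of the round carousel (crop centre ≈(565,310)) is the target. Its tag lies towards the robot, and its lever is on the left, at crop (537,303). The rack's stand is the left grey one; the green and yellow stands are decoys. The way to the target is clear.

```bash
cat > pose.py <<'E'
from h import *
np.set_printoptions(precision=4,suppress=True)
im,d=read_camera("top")
r=silhouettes("carousel_stand","top")
P=[]
for q in r:
    m=q["pixels"]&(d>0);v,u=np.nonzero(m);w=world("top",np.c_[u,v],d[m])
    if np.linalg.norm(np.median(w,0)[:2]-[.51,-.22])<.06: P=w;break
b=P[(P[:,2]<.02)&(P[:,2]>-.004)]
rc=cv2.minAreaRect(b[:,:2].astype(np.float32)*1000);print("base",rc)
c=np.array(rc[0])/1000
# box-pts 
print("corners",cv2.boxPoints(rc))
H=P[P[:,2]>.05];a=[x for x in (rc[2],rc[2]-90,rc[2]+90) if abs(x)<45][0];print("yaw",a)
R=np.array([[np.cos(np.radians(a)),np.sin(np.radians(a))],[-np.sin(np.radians(a)),np.cos(np.radians(a))]])
# whole scene points near, in stand frame
v,u=np.nonzero(d>0);w=world("top",np.c_[u,v],d[d>0]);s=(w[:,:2]-c)@R.T
k=(abs(s)<.1).all(1)&(w[:,2]>.04)&(s[:,0]<.09);S=np.c_[s,w[:,2:]][k]
L=S[(S[:,1]>.04)&(S[:,2]>.06)];print("lever",len(L),np.median(L,0),L.min(0),L.max(0))
t=S[(abs(S[:,1])<.028)];print("tag",len(t),np.percentile(t,3,0),np.median(t,0),np.percentile(t,97,0))
k=abs(t[:,0])>.02;
if k.any(): f=np.polyfit(t[k,0],t[k,2],1);print("slope deg",np.degrees(np.arctan(f[0])))
o=get_obs();print(o["t"],o["eef_pos"],o["eef_rot"])
E
python3 pose.py
```

```text
base ((515.464111328125, -234.24734497070312), (148.7649688720703, 144.3886260986328), 5.928927898406982)
corners [[ 434.0222 -170.1225]
 [ 448.9368 -313.7388]
 [ 596.906  -298.3722]
 [ 581.9915 -154.7559]]
yaw 5.928927898406982
lever 54 [0.0006 0.0582 0.0923] [-0.0093  0.0403  0.0639] [0.0105 0.0684 0.125 ]
tag 469 [-0.076  -0.025   0.0662] [-0.0382  0.001   0.0773] [0.001  0.0262 0.0879]
slope deg -11.622161145008846
0.7 [ 0.1906 -0.5953  0.2313] [179.9992  -0.0011  17.7526]
```

```bash
python3 -m crank '[[0,3,-2.4,0,0],[0,6,-4.8,0,0],[0,9,-7.2,0,0],[0,12,-9.6,0,0],[0,15,-12,0,0]]'; python3 -m crank '[[0,3,-2.4,0,0],[0,6,-4.8,0,0],[0,9,-7.2,0,0],[0,12,-9.6,0,0],[0,15,-12,0,0]]'; python3 -m crank '[[0,3,-2.4,0,4],[0,6,-4.8,0,8],[0,8.7,-7.3,0,11.8],[0,8.7,-7.3,0,11.8],[0,8.7,-7.3,0,11.8]]'
```

```text
t: 1.12
eef_pos: [0.2974, -0.4337, 0.2314]
eef_rot: [180.0, -0.0, 17.7]
ft_force: [1.8, -1.0, -0.5]
finger_gap: 0.0256
gripper_force: 0.0
t: 1.53
eef_pos: [0.4038, -0.2736, 0.2316]
eef_rot: [180.0, -0.0, 17.7]
ft_force: [1.8, -1.2, -0.2]
finger_gap: 0.0004
gripper_force: 0.0
t: 1.95
eef_pos: [0.4646, -0.1773, 0.2313]
eef_rot: [-180.0, -0.0, 6.2]
ft_force: [-0.1, -1.4, -0.0]
finger_gap: 0.0001
gripper_force: 0.0
```

```bash
python3 -m crank '[[0,0,0,3,0],[0,0,0,6.5,0],[0,0,0,10,0],[0,0,0,13,0],[0,0,0,14.3,0]]'; python3 -m crank '[[0,1,0,0,0],[0,2,0,0,0],[0,3,0,0,0],[0,4,0,0,0],[0,4.5,0,0,0]]';python3 -m crank '[[0,0.7,0,0,0],[0,1.4,0,0,0],[0,2.1,0,0,0],[0,2.8,0,0,0],[0,3.1,0,0,0]]'; python3 - <<'E'
from h import *
im,d=read_camera("scene");cv2.imwrite("pics/s1.png",cv2.resize(im[90:250,70:290],None,fx=3.5,fy=3.5))
E
```

```text
t: 2.37
eef_pos: [0.4615, -0.1799, 0.0851]
eef_rot: [-179.9, 0.2, 5.9]
ft_force: [-1.3, 0.8, -1.3]
finger_gap: 0.0
gripper_force: 0.0
t: 2.78
eef_pos: [0.5105, -0.1745, 0.0894]
eef_rot: [180.0, -0.1, 6.0]
ft_force: [-1.6, -0.0, -0.6]
finger_gap: 0.0
gripper_force: 0.9
t: 3.2
eef_pos: [0.5405, -0.1711, 0.0884]
eef_rot: [180.0, -0.0, 6.0]
ft_force: [-1.5, 0.6, 0.9]
finger_gap: -0.0
gripper_force: 0.4
```

View pics/s1.png

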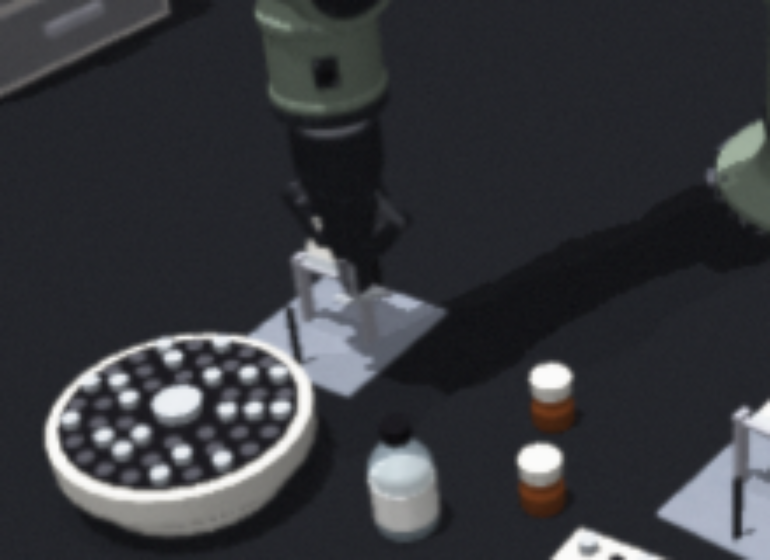

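The tag now stands steeply (white plate at (318,235)), and the stand hasn't moved. Next I'll go up and around to the robot side of the tag and push it over.

```bash
python3 -m crank '[[0,0,0,-3,0],[0,0,0,-6,0],[0,0,0,-9,0],[0,-3,0,-9,0],[0,-6,0,-9,0]]'; python3 -m crank '[[0,-3,0,0,0],[0,-4.6,2,0,0],[0,-4.6,4.5,0,0],[0,-4.6,6.1,0,0],[0,-4.6,6.1,0,0]]';python3 -m crank '[[0,0,0,2,0],[0,0,0,4,0],[0,0,0,6,0],[0,0,0,6.3,0],[0,0,0,6.3,0]]'; python3 pose.py;  python3 - <<'E'
from h import *
im,d=read_camera("scene");cv2.imwrite("pics/s2.png",cv2.resize(im[90:250,70:290],None,fx=3.5,fy=3.5))
E
```

```text
t: 3.67
eef_pos: [0.4803, -0.1774, 0.1796]
eef_rot: [179.9, -0.2, 6.0]
ft_force: [-0.6, -0.8, -0.5]
finger_gap: 0.0001
gripper_force: 0.0
t: 4.08
eef_pos: [0.4399, -0.2462, 0.1785]
eef_rot: [179.9, -0.0, 5.7]
ft_force: [-0.9, -0.7, -0.0]
finger_gap: -0.0
gripper_force: 0.0
t: 4.5
eef_pos: [0.4397, -0.2423, 0.1146]
eef_rot: [-179.9, 0.1, 6.0]
ft_force: [-0.5, 0.3, 0.2]
finger_gap: -0.0001
gripper_force: 0.0
base ((516.5448608398438, -232.71417236328125), (149.5113983154297, 142.8927764892578), 7.380077838897705)
corners [[ 433.2311 -171.4621]
 [ 451.5858 -313.1711]
 [ 599.8586 -293.9662]
 [ 581.5039 -152.2572]]
yaw 7.380077838897705
lever 993 [-0.0683  0.0553  0.4723] [-0.1     0.04    0.0622] [0.0502 0.072  0.5673]
tag 859 [-0.0972 -0.0259  0.0724] [-0.0538  0.004   0.4886] [-0.0027  0.0271  0.5598]
slope deg -72.47768448627367
4.6 [ 0.4406 -0.2429  0.1162] [179.984   -0.0369   5.9606]
```

View pics/s2.png

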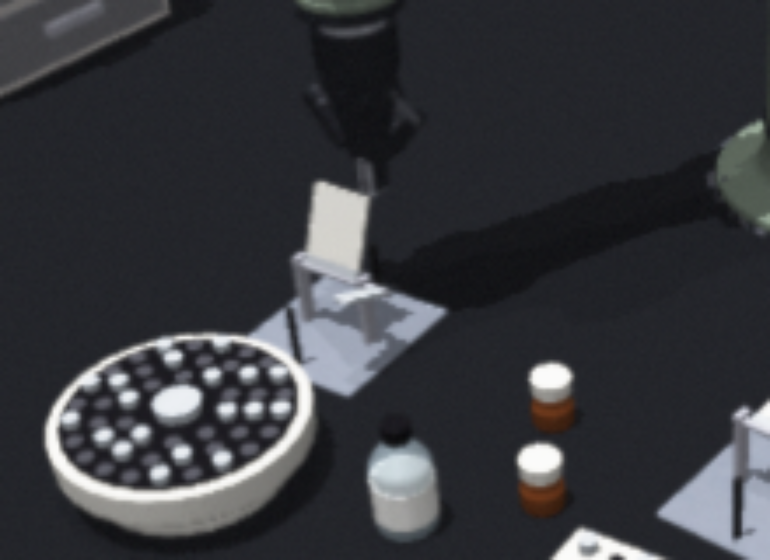

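The tag is upright at about 65° and the stand is in place. The fingertip is behind it at (367,178).

```bash
python3 -m crank '[[0,1.2,0,0,0],[0,2.4,0,0,0],[0,3.6,0,0,0],[0,4.8,0,0,0],[0,6,0,0,0]]';python3 -m crank '[[0,1.1,0,0,0],[0,2.2,0,0,0],[0,3.3,0,0,0],[0,4.4,0,0,0],[0,5.5,0,0,0]]'; python3 -m crank '[[0,0.3,0,0.8,0],[0,0.5,0,1.6,0],[0,0.5,0,2.4,0],[0,0.5,0,3.2,0],[0,0.5,0,3.9,0]]';  python3 - <<'E'
from h import *
im,d=read_camera("scene");cv2.imwrite("pics/s3.png",cv2.resize(im[90:250,70:290],None,fx=3.5,fy=3.5))
E
```

```text
t: 5.07
eef_pos: [0.5015, -0.2366, 0.1163]
eef_rot: [180.0, -0.1, 6.0]
ft_force: [-1.5, -0.1, 1.3]
finger_gap: -0.0
gripper_force: 0.4
t: 5.48
eef_pos: [0.5558, -0.2308, 0.1159]
eef_rot: [180.0, -0.0, 6.0]
ft_force: [-0.9, -0.1, 0.6]
finger_gap: -0.0004
gripper_force: 0.2
t: 5.9
eef_pos: [0.5588, -0.2306, 0.0751]
eef_rot: [-180.0, 0.1, 5.9]
ft_force: [0.3, 0.1, 0.9]
finger_gap: 0.0002
gripper_force: 0.2
```

View pics/s3.png

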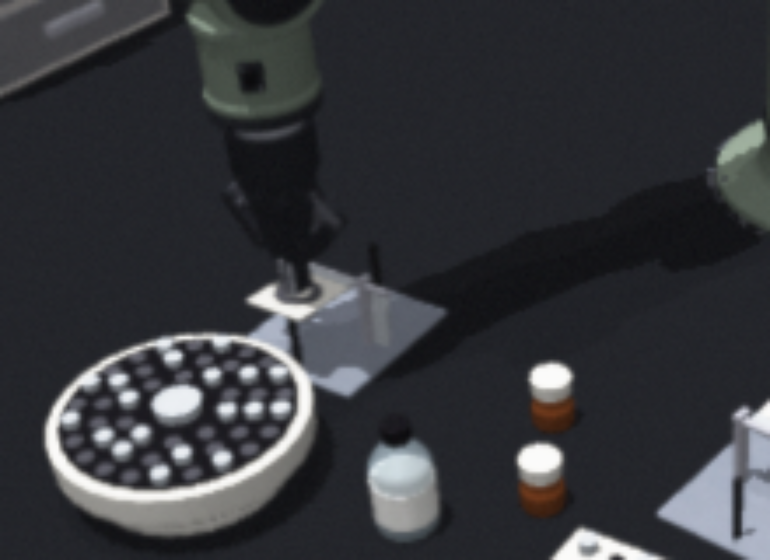

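The tag is almost level on the far side, with the fingertip on it at (297,290). I'll press it down gently to the stop.

```bash
python3 -m crank '[[0,0.3,0,0.1,0],[0,0.5,0,0.2,0],[0,0.5,0,0.3,0],[0,0.5,0,0.4,0],[0,0.5,0,0.4,0]]'; python3 -m crank '[[0,0,0,0.1,0],[0,0,0,0.15,0],[0,0,0,0.2,0],[0,0,0,0.2,0],[0,0,0,0.2,0]]'
```

```text
t: 6.37
eef_pos: [0.5645, -0.23, 0.0723]
eef_rot: [180.0, -0.0, 6.0]
ft_force: [-0.9, -0.0, 0.4]
finger_gap: 0.0005
gripper_force: 0.0
t: 6.78
eef_pos: [0.5645, -0.23, 0.0703]
eef_rot: [-180.0, 0.0, 5.9]
ft_force: [-0.4, 0.6, 0.3]
finger_gap: 0.0003
gripper_force: 0.0
```

```bash
python3 -m crank '[[0,0,0,0.1,0],[0,0,0,0.2,0],[0,0,0,0.2,0],[0,0,0,0.3,0],[0,0,0,0.3,0]]'
```

```text
t: 7.2
eef_pos: [0.5647, -0.2302, 0.0693]
eef_rot: [180.0, -0.0, 5.9]
ft_force: [-12.6, 3.4, 37.0]
finger_gap: -0.0001
gripper_force: 18.8
```

The 37 N reading means the tag is on its stop. I'll retract and check.

```bash
python3 -m crank '[[0,0,0,-1,0],[0,0,0,-4,0],[0,0,0,-7,0],[0,0,0,-10,0],[0,0,0,-13,0]]';python3 -m crank '[[0,-3,0,-3,0],[0,-6,0,-3,0],[0,-9,0,-3,0],[0,-12,0,-3,0],[0,-15,0,-3,0]]'; python3 -m crank '[[0,-2,3,0,0],[0,-2,6,0,0],[0,-2,9,0,0],[0,-2,12,0,0],[0,-2,12,0,0]]'; python3 pose.py;  python3 - <<'E'
from h import *
im,d=read_camera("scene");im2,d2=read_camera("top");cv2.imwrite("pics/s4.png",np.hstack([cv2.resize(im[120:250,70:200],(400,400)),cv2.resize(im2[90:290,250:450],(400,400))]))
E
```

```text
t: 7.62
eef_pos: [0.5642, -0.23, 0.1987]
eef_rot: [-180.0, 0.0, 5.9]
ft_force: [0.7, 0.2, 0.7]
finger_gap: 0.0
gripper_force: 0.0
t: 8.03
eef_pos: [0.4138, -0.2455, 0.2274]
eef_rot: [180.0, -0.0, 5.9]
ft_force: [1.3, 0.2, 0.6]
finger_gap: -0.0
gripper_force: 0.0
t: 8.45
eef_pos: [0.407, -0.3721, 0.2272]
eef_rot: [179.9, 0.0, 5.7]
ft_force: [-1.1, -1.0, -0.8]
finger_gap: 0.0003
gripper_force: 0.0
base ((520.9983520507812, -231.79217529296875), (160.98513793945312, 140.79031372070312), 6.630955219268799)
corners [[ 432.9155 -171.1627]
 [ 449.173  -311.0112]
 [ 609.0812 -292.4216]
 [ 592.8237 -152.5731]]
yaw 6.630955219268799
lever 26 [-0.0075  0.0492  0.0699] [-0.0144  0.0404  0.0614] [-0.0013  0.0651  0.0827]
tag 495 [-0.0111 -0.026   0.0625] [0.029  0.001  0.0698] [0.0704 0.0263 0.0759]
slope deg 3.758622695124358
8.55 [ 0.4074 -0.3676  0.2269] [-179.9743    0.028     5.8572]
```

View pics/s4.png

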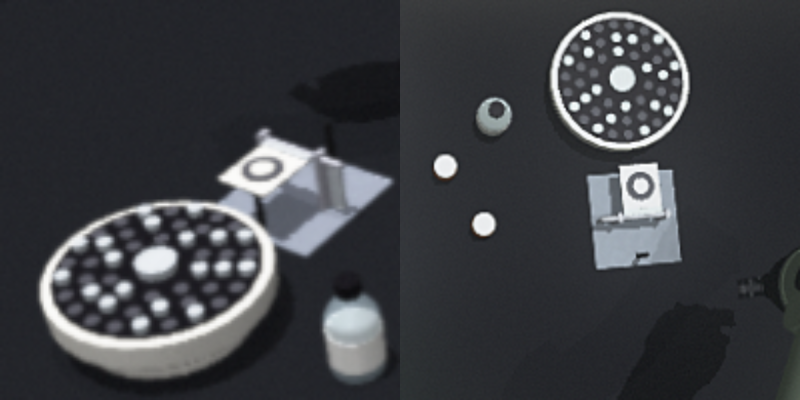

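The tag lies flat on the far side with its ring up, at (263,168) in the left picture and (640,185) in the right. The stand hasn't shifted, the bystanders are untouched and the arm is clear.

```bash
python3 -c "
from station import *
print(close_job())"
```

```text
the job is handed in; nothing more can be done
None
```

The carousel stand's tag is pushed right over its hinge and lies flat on the far side, ringed face up; the stand stayed in place, nothing else was touched, and the job was handed in at about 8.7 s (result not shown).

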